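# Set up the stone-clamping fixture and hold its jaw open

## Robot

A 6-joint arm with a two-finger parallel gripper is mounted at the origin on a cart in front of the work surface, level with it; the furniture and walls round the work are solid. World frame = base frame: x ahead of the robot, y to its left, z up, the work surface at z = 0. Lengths are in m, angles in rad, forces in N, time in s.
With the tool pointing down it reaches from about 0.275 to 1 m from the base axis. Payload 8.4 kg.
Tool frame: the origin (TCP) lies on the centre line of the jaws, within the pads' length; the fingertips stand 17 mm ahead of it and the grasp point (between the pads) lies 2 mm behind it (bot.tcp_to_tips is the z of the fingertips in the tool frame, in m); z points along the fingers, y is the line along which they close (so a half turn about z gives the same grasp; the last joint's range is limited). The gripper opens to 85 mm and grips with 20 to 120 N. Pads are 22 mm wide; open, the fingers measure 114 mm over their backs; the gripper's body (76 mm by 85 mm) begins 54 mm behind the grasp point. The pads swing forward as they close: fully open they stand 13 mm farther back than shut.
Start: joints at [1.205, 0.353, 1.633, -0, 1.155, -0.002], TCP at [0.222, 0.584, 0.248] pointing down, gripper open.
Joint ranges: [-2.63, 2.63], [-0.92, 2.1], [0.06, 2.66], [-1.3, 4.44], [0, 2.69], [-3.02, 3.02]. Speed limits (rad/s): [2.22, 2.22, 2.79, 3.14, 3.14, 3.14].

## Interface

Orientations are given as a unit quaternion [x, y, z, w].
In Python, from workcell import bot, hand, kinematics, get_obs, vision, hand_in gives the robot as it stands. The module is installed in compiled form; this text tells all that it offers. Calls block until the motion is done:
- bot.reach(position, orientation): joint-space move of the TCP to a pose.
- bot.servo_line(position, ori=None, velocity=0.15): straight line of the TCP; ori=None keeps the orientation; velocity is the mean speed in m/s.
- bot.goto_joints(angles): joint-space move.
- hand.move_gripper(opening, strength=None): finger opening in m; strength is the grip in N (None keeps the last); returns when the fingers have stopped.
- bot.dwell(seconds).
- kinematics.solve_ik(position, orientation): joint angles nearest the present ones, or None.
- get_obs(): the state.
- vision.read_camera(name): name is "side" or "top"; returns a dict with "frame" (420x560x3 uint8, red, green, blue), "intrinsics" (3x3 intrinsics, pixels), "view" (4x4, takes a point from world to camera coordinates). Camera axes: x right, y down, z forward; pixel columns grow to the right and rows downward; lengths in m; the calibration is good to about 2 mm. A picture is of the moment at which its call begins. There is no depth.
A pose or a line that the arm cannot do raises bot.IKError and nothing moves.
- hand_in(): hands the job in; it is judged then, once.
The state is a dict: "time_s": time; "joint_pos": joint angles; "joint_vel": joint speeds; "joint_efforts": joint torques, N m; "position": TCP position; "orientation": TCP orientation; "wrist_force": force on the tool from outside, world axes, zero at the start; "ft_torque": the same for the moment, N m; "gripper_width": finger opening in m; "grip_force": force on a finger pad.
Only numpy, scipy, OpenCV 4.12 (cv2) and the standard library are available. Lean on these libraries where they do the work, as an engineer would, in place of code of your own. Each camera call takes 0.05 s, during which the arm holds its last target. There are 200 camera calls.

## Task

Lower the blue backstop plate over the two locating pins of the clamping fixture until it lies flush on the bed, and let go of it. Then pull the fixture's spring-loaded jaw out by its black handle until the yellow pointer stands over the red size marker, and finish while still holding it there, so that a stone can be put in. Do not drop the plate, leave the marker where it is set, and leave the other things on the table undisturbed.

Things in the scene. Friction and masses are not known exactly. Their poses are not given: they have to be found in the camera images.
- fixture: Clamping fixture, fixed to the table: dark steel base 12 mm thick, x -145 to +50 mm, y +-65 mm. Origin at table height below the middle between the two pins; z up; jaw and handle lie towards -x and are pulled towards -x. A grey bearing block stands across it at x -143 to -129 mm, y +-45 mm, top z = 66 mm. A white scale strip runs along x on the +y edge.
- seat (a point): Middle between the pins on the flat top of the pale bed (60 x 80 mm, 26 mm above the table), axes as the fixture's: the plate's origin comes here when it is flush. The two 9 mm steel pins stand at x = 0, y = +-30 mm from here, straight for 8 mm and then tapered to a 3 mm tip 13 mm above the bed.
- backstop: Loose blue plate, x 64 mm, y 84 mm, 10 mm thick, about 0.25 kg, flat on the table. Origin at the centre of its underside, z up. Two 11 mm through holes at x = 0, y = +-30 mm. A steel rib to grip it by stands in the middle: 16 mm in x, 34 mm in y, top 45 mm above the underside. Same after a half turn; fitted, its y axis lies along the fixture's y axis, either way.
- handle (a point): Middle of the black handle bar, 14 mm thick, 64 mm long along the fixture's y; moves with the jaw. At rest at x = -190, y = 0, z = 50 mm in the fixture's frame. Two 10 mm rods at y = +-30 mm carry it from the jaw; between them is open space down to the table, 40 mm from the bar to the bearing block. Axes as the fixture's.
- jaw (a joint): How far the jaw with its handle is pulled out towards the fixture's -x, in m: 0 at rest, at most 0.050. A spring pulls it back with 6 N at rest, rising by 1.5 N every 10 mm. At rest the jaw (dark steel, 80 mm wide, top 63 mm above the table) stands at x -77 to -53 mm in the fixture's frame.
- pointer (a point): Tip of the yellow pointer (3 mm wide) that stands out from the jaw over the scale strip and moves with the jaw; x = -66 mm, y = +60 mm, z = 28 mm in the fixture's frame at rest. Axes as the fixture's.
- marker (a joint): Place of the red size marker along the scale, set stiffly somewhere from 0.018 to 0.044 m: the value of the jaw's pull at which the pointer stands over the middle of the marker.
- band (a point): Middle of the red size marker, 10 mm wide along the fixture's x, at the pointer's height. Axes as the fixture's.
- stone_orange: Orange stone seal block standing, 36 x 36 x 74 mm; bystander. Origin under its centre.
- paste_pot: Red round paste pot, 45 mm wide, 19 mm high; bystander. Origin under its centre.
- paste_dish: Open flat red paste dish, 48 mm wide, 12 mm high; bystander. Origin under its centre.
- lion_green: Pale green carved lion figure, 35 x 42 x 62 mm; bystander. Origin under its centre.
- lion_dark: Dark grey carved lion figure, 33 x 39 x 58 mm; bystander. Origin under its centre.

How it is judged:
On the way, in this order (a step that is already met when the one before it is completed fails the run):
1. the backstop plate lies flush on the bed over both pins and is let go (horizontal distance between backstop and seat below 0.003 m and z of backstop in the frame of seat below 0.0015 m and angle between backstop's own z axis and vertical below 0.03 rad and angle between the y axis of backstop and the y axis of seat, either way round below 0.08 rad and contact force between each of the arm, the fingers and backstop below 0.1 N and linear speed of backstop below 0.03 m/s), for 0.2 s.
2. the jaw is pulled out by the fingers so that the pointer stands over the red marker (all of step 1 and x of pointer in the frame of band between -0.005 and 0.005 m and contact force between the fingers and jaw above 3 N), for 0.2 s.
At the end, for the whole second after the job is handed in: The fingers still hold the jaw out by its handle (more than 3 N of contact) and still, with the pointer over the red marker (within 5 mm of its middle), while the plate, untouched, lies flush over both pins (within 3 mm of the seat, no more than 1.5 mm above it, level) (all of step 2 and velocity of joint jaw between -0.01 and 0.01 m/s); the arm keeps its last pose, push and grip.
It fails at once if the plate is dropped: it falls free of the fingers (contact force between the fingers and backstop below 0.01 N and linear speed of backstop above 0.4 m/s).
It fails at once if the size marker is shifted along its scale (distance of band from where it was at the start of the episode above 0.004 m).
It fails at once if another thing on the table is pushed away (3 cm) or knocked over (distance of any of stone_orange, paste_pot, paste_dish, lion_green, lion_dark from where it was at the start of the episode above 0.03 m or angle between any of stone_orange, paste_pot, paste_dish, lion_green, lion_dark's own z axis and vertical above 0.6 rad).
It also fails if it takes over 48 s, if anything falls off the work surface, if the arm or the gripper's body presses on something with over 40 N, if the wrist force passes 120 N, or if a joint passes its speed limit or range.

## Working session

There is one attempt and no reset: what is moved stays moved. The work goes in short steps, each a Python script; the robot and the scene stay as the last script left them, time stands still between calls to the robot, and variables do not carry over. Pictures are saved under pics/ and viewed, at most 10 in all, crops included, and the job is handed in when it is done.

```bash
mkdir -p pics
python3 - <<'E'
from workcell import *
import cv2,numpy as np,pickle
d={}
for n in("top","side"):
    c=vision.read_camera(n);d[n]=c;cv2.imwrite(f"pics/{n}0.png",c["frame"][:,:,::-1])
    V=np.array(c["view"]);print(n,c["intrinsics"],V,-V[:3,:3].T@V[:3,3])
pickle.dump(d,open("c0.pkl","wb"));print(get_obs())
E
```

```text
top [[546.55773513   0.         278.95493086]
 [  0.         546.55773513 202.35757262]
 [  0.           0.           1.        ]] [[-0.02312422 -0.99971947  0.00512367  0.08056505]
 [-0.99141062  0.02227153 -0.12887579  0.48533422]
 [ 0.12872552 -0.00805981 -0.99164751  1.66733617]
 [ 0.          0.          0.          1.        ]] [0.26839978 0.08317172 1.7155448 ]
side [[502.63472567   0.         279.69099669]
 [  0.         502.63472567 211.77876123]
 [  0.           0.           1.        ]] [[ 0.66117305  0.7502044  -0.00659928 -0.40068871]
 [ 0.63039794 -0.56031086 -0.53726174 -0.2193534 ]
 [-0.40675377  0.35106281 -0.84338975  1.64139031]
 [ 0.          0.          0.          1.        ]] [ 1.0708462  -0.39853875  1.26383732]
{'time_s': 0.1, 'joint_pos': array([ 1.20455619e+00,  3.53609908e-01,  1.63408528e+00,  3.55896807e-05,
        1.15517681e+00, -2.38148770e-03]), 'joint_vel': array([ 0.0020666 , -0.00196479, -0.00144121,  0.00158173,  0.00022629,
       -0.00031502]), 'joint_efforts': array([ 5.66218514e-04, -6.06354618e+01, -3.42816210e+01,  1.29183968e-04,
        4.13067566e-03,  2.66393521e-06]), 'position': array([0.22225751, 0.5837021 , 0.24760644]), 'orientation': array([ 1.80934433e-01,  9.83494952e-01, -6.25854028e-04, -1.33231554e-04]), 'wrist_force': array([ 0.34263382,  0.12330244, -0.09939327]), 'ft_torque': array([-0.02911559,  0.01475725,  0.02089862]), 'grip_force': 0.0, 'gripper_width': 0.0854405977342029}
```

View pics/top0.png

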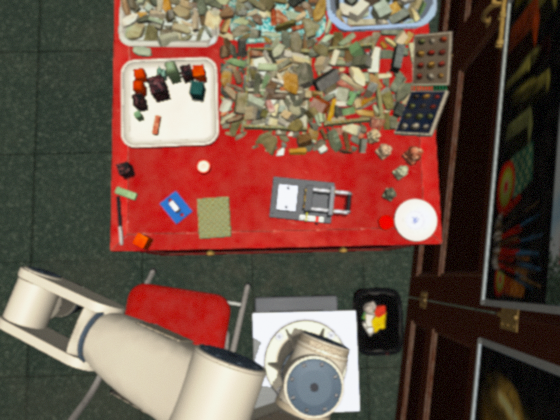

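View pics/side0.png

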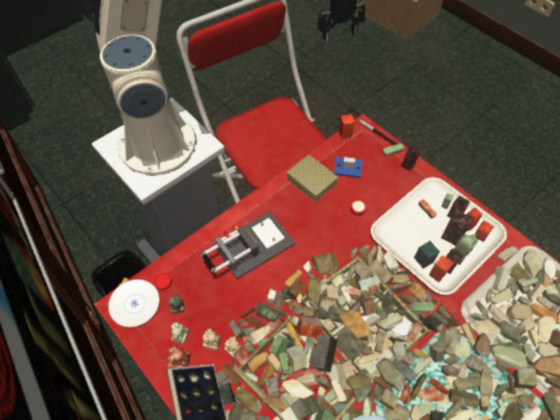

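The top view shows the fixture at about (310,200) with its handle to the right at (345,203), and the blue plate at (175,207). The side view shows the fixture at (248,246) and the plate at (348,167). Next I'll enlarge both.

Run:
```python
import cv2,numpy as np,pickle
d=pickle.load(open("c0.pkl","rb"))
t=d["top"]["frame"][:,:,::-1];s=d["side"]["frame"][:,:,::-1]
r=lambda a,f:cv2.resize(a,None,fx=f,fy=f,interpolation=cv2.INTER_CUBIC)
A=r(t[165:235,260:360],4) # 400x280
B=r(s[205:285,195:295],4) # 400x320
C=r(t[185:230,150:200],4);D=r(s[145:190,325:375],4)
im=np.zeros((600,620,3),np.uint8)
im[:280,:400]=A;im[280:600,:400]=B;im[:180,410:610]=C;im[280:460,410:610]=D
cv2.imwrite("pics/crop0.png",im)
```

```text
(no output)
```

View pics/crop0.png

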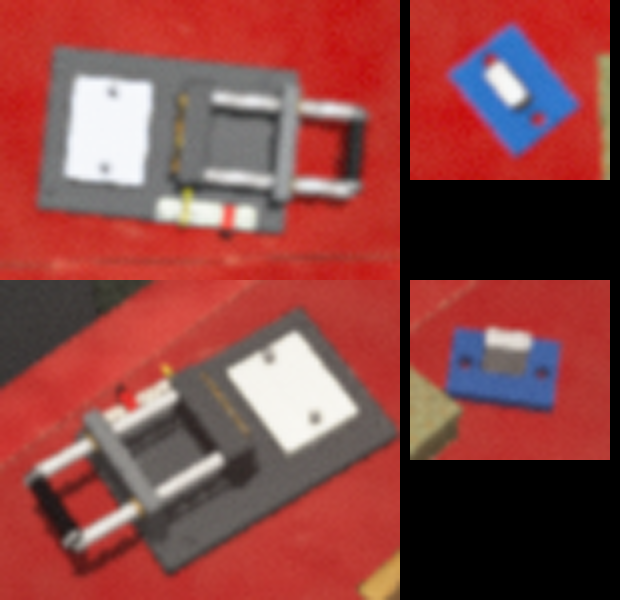

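The crops clearly show the white bed with both pins, the yellow pointer at about (187,205) and the red marker at about (229,215) in the top crop. The plate shows its white rib top and red holes. Now measuring by casting rays.

```bash
cat > h.py <<'E'
import cv2,numpy as np
def ray(c,px,z):
    px=np.atleast_2d(np.asarray(px,float));K=np.array(c["intrinsics"]);V=np.array(c["view"]);R=V[:3,:3];o=-R.T@V[:3,3]
    d=np.c_[px,np.ones(len(px))]@np.linalg.inv(K).T@R
    return (o+d*((z-o[2])/d[:,2])[:,None])[:,:2]
def proj(c,p):
    K=np.array(c["intrinsics"]);V=np.array(c["view"]);q=K@(V[:3,:3]@np.asarray(p)+V[:3,3]);return q[:2]/q[2]
F=6
def up(c,box):
    x0,y0,x1,y1=box
    im=cv2.resize(np.ascontiguousarray(c["frame"][y0:y1,x0:x1]),None,fx=F,fy=F,interpolation=cv2.INTER_CUBIC)
    return im.astype(int)
def contour(mask,box):
    cs,_=cv2.findContours(mask.astype(np.uint8),cv2.RETR_EXTERNAL,cv2.CHAIN_APPROX_NONE)
    k=max(cs,key=cv2.contourArea)[:,0].astype(float)
    return (k+.5)/F-.5+np.array(box[:2])
def rect(c,k,z):
    w=ray(c,k,z);(cx,cy),(a,b),t=cv2.minAreaRect((w*1000).astype(np.float32))
    if a<b:a,b,t=b,a,t+90
    return np.array([cx,cy,a,b,(t+90)%180-90])  # mm; angle of long side
blue=lambda i:(i[...,2]>i[...,0]+50)&(i[...,2]>90)
white=lambda i:(i.min(-1)>150)
red=lambda i:(i[...,0]>i[...,1]+70)
yel=lambda i:(np.minimum(i[...,0],i[...,1])>i[...,2]+50)
E
python3 - <<'E'
import pickle;from h import *
np.set_printoptions(precision=1,suppress=True)
d=pickle.load(open("c0.pkl","rb"))
B={"top":dict(bed=(271,178,300,216),pl=(157,187,195,227),rib=(165,192,185,216),sc=(296,209,328,226)),
"side":dict(bed=(248,212,290,256),pl=(330,152,368,182),rib=(340,154,362,166),sc=(215,220,245,250))}
for n,c in d.items():
    b=B[n]
    print(n,"bed 80x60",rect(c,contour(white(up(c,b["bed"])),b["bed"]),.026))
    kp=contour(blue(up(c,b["pl"])),b["pl"])
    print(" plate 84x64 z10",rect(c,kp,.010)," z0",rect(c,kp,0))
    k=contour((up(c,b["rib"]).min(-1)>(150 if n=="top" else 175)),b["rib"]);print(" rib 34x16",rect(c,k,.045))
c=d["top"];b=B["top"]["sc"];i=up(c,b)
for nm,m,z in(("yel",yel(i),.028),("red",red(i)&(np.arange(i.shape[0])[:,None]<19*F*.75),.014)):
    m=m.astype(np.uint8);nn,l,s,ce=cv2.connectedComponentsWithStats(m)
    for j in range(1,nn):
        if s[j,4]>60: print(nm,s[j]/F,ray(c,(ce[j]+.5)/F-.5+np.array(b[:2]),z)*1000)
# scale ends
E
```

```text
top bed 80x60 [504.   44.6  85.2  66.2  -7.4]
 plate 84x64 z10 [482.2 394.2  83.1  62.2  38.3]  z0 [483.5 396.   83.5  62.6  38.3]
 rib 34x16 [482.5 394.3  36.4  18.8  38. ]
side bed 80x60 [503.1  45.2  83.9  62.6  -7.4]
 plate 84x64 z10 [482.5 393.6  79.7  62.5  38.6]  z0 [477.8 400.   80.3  63.   38.6]
 rib 34x16 [481.8 394.5  32.8  14.1  39.2]
yel [ 9.3  3.   2.8  9.  83.5] [[444.8 -14.1]]
red [  0.    7.2  27.8   7.2 355.2] [[428.4 -21.3]]
```

Both views agree to within 1.5 mm: seat (503.5, 45), y axis at -7.4°; plate (482.3, 394.1), y axis at 38.5°. The sizes match as well. Next I'll measure the marker from the first picture and grasp the rib.

```bash
cat >> h.py <<'E'
from scipy.spatial.transform import Rotation as Ro
def down(deg): # tool down, closing axis at world angle deg
    a=np.radians(deg);y=np.array([np.cos(a),np.sin(a),0]);z=np.array([0,0,-1.]);x=np.cross(y,z)
    return Ro.from_matrix(np.c_[x,y,z]).as_quat()
SEAT=np.array([.5035,.0449]);A=np.radians(82.6);EX=np.array([np.cos(A),np.sin(A)]);EY=np.array([-EX[1],EX[0]])
fx=lambda x,y=0:SEAT+x*EX+y*EY
E
python3 - <<'E'
import pickle;from h import *
d=pickle.load(open("c0.pkl","rb"))
for n in d:
  im=d[n]["frame"].astype(np.float32)
  for z in(.014,.020,.028):
   for y in(.048,.053,.058):
    xs=np.arange(-.125,-.045,.0005);p=np.array([proj(d[n],[*fx(x,y),z]) for x in xs]).astype(np.float32)
    v=cv2.remap(im,p[:,:1],p[:,1:],cv2.INTER_CUBIC)[:,0]
    r=np.clip(v[:,0]-v[:,1]-40,0,None);s=(xs>-.115)&(xs<-.078);r=r*s
    yv=np.clip(np.minimum(v[:,0],v[:,1])-v[:,2]-25,0,None)
    f=lambda w:((w*xs).sum()/w.sum()*1000).round(1) if w.sum()>0 else None
    print(n,z,y,"red",f(r),"width",(r>r.max()/2).sum()*.5,"yel",f(yv))
from workcell import *
q=down(128.5);p=[.4823,.3941]
bot.reach([*p,.16],q);hand.move_gripper(.06,40)
bot.servo_line([*p,.032],velocity=.12);hand.move_gripper(0.0,50)
o=get_obs();print(o["time_s"],o["position"],o["gripper_width"],o["grip_force"],o["wrist_force"],o["joint_pos"])
E
```

```text
top 0.014 0.048 red -100.4 width 6.5 yel -67.0
top 0.014 0.053 red -100.3 width 7.0 yel -66.8
top 0.014 0.058 red -100.2 width 7.0 yel -66.6
top 0.02 0.048 red -100.1 width 6.0 yel -66.7
top 0.02 0.053 red -99.9 width 6.5 yel -66.4
top 0.02 0.058 red -99.9 width 7.0 yel -66.4
top 0.028 0.048 red -99.7 width 5.0 yel -66.4
top 0.028 0.053 red -99.4 width 6.5 yel -66.1
top 0.028 0.058 red -99.4 width 6.5 yel -66.2
side 0.014 0.048 red None width 0.0 yel None
side 0.014 0.053 red None width 0.0 yel None
side 0.014 0.058 red -98.1 width 7.0 yel None
side 0.02 0.048 red None width 0.0 yel None
side 0.02 0.053 red -99.9 width 5.5 yel None
side 0.02 0.058 red -99.0 width 8.0 yel None
side 0.028 0.048 red -102.3 width 2.5 yel None
side 0.028 0.053 red -100.8 width 8.0 yel None
side 0.028 0.058 red -99.2 width 9.5 yel -65.5
3.55 [0.48265045 0.39432942 0.03257533] 0.014976394490431614 50.179590582847595 [-1.16577527 -0.37845983  5.52219554] [ 6.82642315e-01  6.13456664e-01  1.77369369e+00 -6.40009036e-05
  7.53555750e-01 -1.56006446e+00]
```

The marker needs a pull of about 33.5 mm. The rib is held (opening 15 mm, 50 N). Now I'll lift and hover over the seat, then check the alignment.

Run:
```python
from h import *;from workcell import *;import pickle
o=get_obs();p=o["position"]
bot.servo_line([p[0],p[1],.17],velocity=.15)
bot.reach([*fx(0),.17],down(82.6));bot.servo_line([*fx(0),.095],velocity=.12);bot.dwell(.3)
o=get_obs();print(o["time_s"],o["position"],o["gripper_width"],o["wrist_force"])
d={n:vision.read_camera(n) for n in("top","side")};pickle.dump(d,open("c1.pkl","wb"))
r=lambda a:cv2.resize(np.ascontiguousarray(a[:,:,::-1]),None,fx=4,fy=4,interpolation=cv2.INTER_CUBIC)
cv2.imwrite("pics/hover.png",np.hstack([r(d["top"]["frame"][160:250,255:355]),r(d["side"]["frame"][190:280,210:310])]))
```

```text
7.0083 [0.503851   0.04489123 0.09555956] 0.015500805763499215 [-0.66686793  0.89388237 -1.59724523]
```

View pics/hover.png

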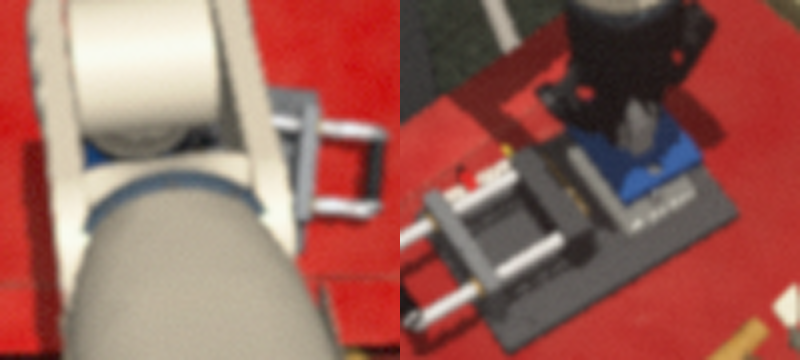

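The top view is blocked by the arm. In the side view the plate is above the bed, with its near corner at about (625,200) in the crop. I'll compare its visible edges with the prediction.

Run:
```python
import pickle;from h import *
np.set_printoptions(precision=1,suppress=True)
c=pickle.load(open("c1.pkl","rb"))["side"]
b=(245,210,292,246);k=contour(blue(up(c,b)),b)
P=np.array([.50385,.04489]);zb=.0956-.0326
cor=[(sx*.032,sy*.042,z) for z in(zb,zb+.01) for sx in(-1,1) for sy in(-1,1)]
for x,y,z in cor: print(x,y,round(z,3),proj(c,[*(P+x*EX+y*EY),z]))
for f in(np.array([1,0]),np.array([0,1]),np.array([-1,0]),np.array([1,1]),np.array([-1,1])):
    print("extreme",f,k[np.argmax(k@f)])
# visible edges lower: fit at z bottom / top
h=cv2.convexHull(k.astype(np.float32))[:,0]
a=cv2.approxPolyDP(h[:,None],.8,True)[:,0];print(a)
```

```text
-0.032 -0.042 0.063 [266.  242.5]
-0.032 0.042 0.063 [249.6 220.8]
0.032 -0.042 0.063 [285.4 231.1]
0.032 0.042 0.063 [268.7 209.9]
-0.032 -0.042 0.073 [265.9 240.7]
-0.032 0.042 0.073 [249.4 218.9]
0.032 -0.042 0.073 [285.4 229.2]
0.032 0.042 0.073 [268.6 208. ]
extreme [1 0] [284.1 229.2]
extreme [0 1] [266.1 239.9]
extreme [-1  0] [264.2 236.6]
extreme [1 1] [283.4 230.2]
extreme [-1  1] [265.2 239.4]
[[281.9 224.6]
 [284.1 228.1]
 [283.4 230.2]
 [267.1 239.8]
 [265.2 239.4]
 [264.2 236.6]
 [266.4 232.2]
 [279.4 223.1]]
```

Run:
```python
import pickle;from h import *
c=pickle.load(open("c1.pkl","rb"))["side"]["frame"]
for x in(270,275,280): print(x,[(y,*c[y,x]) for y in range(229,245)])
print([(x,*c[231,x]) for x in range(278,292)])
```

```text
270 [(229, np.uint8(50), np.uint8(56), np.uint8(83)), (230, np.uint8(40), np.uint8(50), np.uint8(78)), (231, np.uint8(42), np.uint8(58), np.uint8(92)), (232, np.uint8(54), np.uint8(82), np.uint8(132)), (233, np.uint8(59), np.uint8(94), np.uint8(153)), (234, np.uint8(61), np.uint8(98), np.uint8(158)), (235, np.uint8(59), np.uint8(96), np.uint8(159)), (236, np.uint8(61), np.uint8(96), np.uint8(156)), (237, np.uint8(55), np.uint8(84), np.uint8(135)), (238, np.uint8(56), np.uint8(73), np.uint8(108)), (239, np.uint8(83), np.uint8(88), np.uint8(103)), (240, np.uint8(121), np.uint8(120), np.uint8(117)), (241, np.uint8(140), np.uint8(135), np.uint8(128)), (242, np.uint8(143), np.uint8(139), np.uint8(130)), (243, np.uint8(147), np.uint8(142), np.uint8(133)), (244, np.uint8(152), np.uint8(148), np.uint8(138))]
275 [(229, np.uint8(48), np.uint8(69), np.uint8(114)), (230, np.uint8(51), np.uint8(73), np.uint8(117)), (231, np.uint8(61), np.uint8(79), np.uint8(115)), (232, np.uint8(78), np.uint8(96), np.uint8(130)), (233, np.uint8(75), np.uint8(98), np.uint8(144)), (234, np.uint8(56), np.uint8(81),
[... 1348 characters left out ...]
)]
[(278, np.uint8(61), np.uint8(99), np.uint8(160)), (279, np.uint8(60), np.uint8(93), np.uint8(153)), (280, np.uint8(59), np.uint8(87), np.uint8(141)), (281, np.uint8(53), np.uint8(79), np.uint8(127)), (282, np.uint8(51), np.uint8(67), np.uint8(107)), (283, np.uint8(52), np.uint8(60), np.uint8(86)), (284, np.uint8(62), np.uint8(62), np.uint8(78)), (285, np.uint8(95), np.uint8(69), np.uint8(72)), (286, np.uint8(139), np.uint8(59), np.uint8(58)), (287, np.uint8(168), np.uint8(50), np.uint8(46)), (288, np.uint8(179), np.uint8(48), np.uint8(45)), (289, np.uint8(179), np.uint8(45), np.uint8(43)), (290, np.uint8(181), np.uint8(47), np.uint8(44)), (291, np.uint8(179), np.uint8(45), np.uint8(42))]
```

The edge is about 0.7 px off, which suggests the plate sits around 1–2 mm towards +y of the fixture. That is within the taper's capture range. I'll shift by 1 mm and lower in steps, watching the wrist force and yielding to side force.

Run:
```python
from h import *;from workcell import *
np.set_printoptions(precision=2,suppress=True)
off=np.array([0.,-.001]);z=.074
bot.servo_line([*fx(*off),z],velocity=.08);bot.dwell(.2)
f0=get_obs()["wrist_force"];print("free",f0)
while z>.0588:
    z-=.002;bot.servo_line([*fx(*off),z],velocity=.03);bot.dwell(.1)
    o=get_obs();f=o["wrist_force"]-f0;l=np.array([f[:2]@EX,f[:2]@EY])
    print(round(o["time_s"],1),round(z,4),o["position"]*1000,"lat",l,"fz",f[2],"m",o["ft_torque"],"off",off*1000)
    off=off+np.clip(l*.00008,-.0008,.0008)
    if f[2]>25: print("stop");break
```

```text
free [-0.35 -0.59 -1.78]
8.1 0.072 [504.5   44.78  72.05] lat [ 1.03 -0.85] fz -1.371433282067683 m [-0.    0.02 -0.04] off [ 0. -1.]
8.4 0.07 [504.53  44.86  69.96] lat [ 0.65 -0.7 ] fz -0.5885375085806366 m [0.07 0.02 0.06] off [ 0.08 -1.07]
8.8 0.068 [504.59  44.89  67.95] lat [ 0.66 -0.44] fz -1.133912703688522 m [ 0.01  0.01 -0.06] off [ 0.13 -1.12]
9.1 0.066 [504.65  44.95  65.97] lat [ 0.36 -0.57] fz -0.5806309353084214 m [ 0.    0.03 -0.  ] off [ 0.19 -1.16]
9.5 0.064 [504.69  44.92  63.96] lat [-0.9   0.42] fz -0.47152225075941634 m [-0.03  0.05 -0.01] off [ 0.22 -1.2 ]
9.8 0.062 [504.66  44.87  61.96] lat [ 0.31 -0.1 ] fz -0.7226560932968018 m [-0.01  0.03  0.03] off [ 0.14 -1.17]
10.2 0.06 [504.69  44.91  59.95] lat [ 0.81 -0.11] fz -0.7707036740632665 m [-0.08  0.06  0.05] off [ 0.17 -1.18]
10.5 0.058 [504.75  44.93  58.52] lat [0.13 2.6 ] fz 10.138412967092021 m [-0.18  0.52  0.02] off [ 0.23 -1.19]
```

The plate slid down with no side force and touched at TCP z = 58.5 mm, where flush is 58.6. Now I'll release it, back off and check.

Run:
```python
from h import *;from workcell import *;import pickle
np.set_printoptions(precision=1,suppress=True)
hand.move_gripper(.04);bot.dwell(.3)
p=get_obs()["position"];bot.servo_line([p[0],p[1],.16],velocity=.15)
h=fx(-.19);bot.reach([*h,.16],down(82.6));hand.move_gripper(.044,40)
o=get_obs();print(o["time_s"],o["position"],o["joint_pos"])
d={n:vision.read_camera(n) for n in("top","side")};pickle.dump(d,open("c2.pkl","wb"))
b=(245,212,295,258);k=contour(blue(up(d["side"],b)),b);print("side plate z36",rect(d["side"],k,.036))
b=(265,172,305,222);k=contour(blue(up(d["top"],b)),b);print("top plate z36",rect(d["top"],k,.036))
r=lambda a:cv2.resize(np.ascontiguousarray(a[:,:,::-1]),None,fx=4,fy=4,interpolation=cv2.INTER_CUBIC)
cv2.imwrite("pics/placed.png",np.hstack([r(d["top"]["frame"][160:250,260:360]),r(d["side"]["frame"][200:290,195:295])]))
```

```text
13.0167 [ 0.5 -0.1  0.2] [-0.3  0.3  2.   0.   0.9 -1.7]
side plate z36 [503.6  45.8  85.9  65.2  -7.2]
top plate z36 [504.5  45.5  88.4  67.5  -7.2]
```

View pics/placed.png

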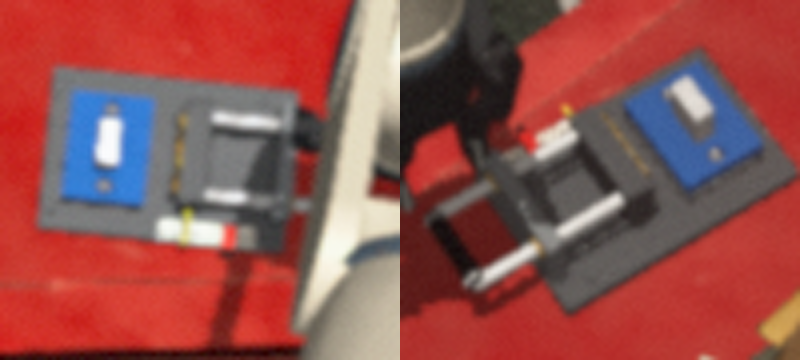

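The plate lies flush with a pin showing in each hole, at (104,187)/(112,107) in the top crop, and measures centred on the seat within 1 mm. Now the handle.

Run:
```python
from h import *;from workcell import *;import pickle
np.set_printoptions(precision=1,suppress=True)
f0=get_obs()["wrist_force"]
bot.servo_line([*fx(-.19),.050],velocity=.1)
o=get_obs();print("down",(o["wrist_force"]-f0))
hand.move_gripper(0.0,60);o=get_obs();print(o["gripper_width"]*1000,o["grip_force"],o["wrist_force"]-f0)
if .010<o["gripper_width"]<.018:
    bot.servo_line([*fx(-.19-.0335),.050],velocity=.04);bot.dwell(.3)
o=get_obs();p=o["position"][:2]-SEAT;print(o["time_s"],o["gripper_width"]*1000,o["grip_force"],"F along x",(o["wrist_force"]-f0)[:2]@EX,"fix x",p@EX*1000,p@EY*1000,o["position"][2])
d={n:vision.read_camera(n) for n in("top","side")};pickle.dump(d,open("c3.pkl","wb"))
r=lambda a:cv2.resize(np.ascontiguousarray(a[:,:,::-1]),None,fx=4,fy=4,interpolation=cv2.INTER_CUBIC)
cv2.imwrite("pics/pulled.png",np.hstack([r(d["top"]["frame"][160:250,260:360]),r(d["side"]["frame"][200:290,195:295])]))
```

```text
down [ 0.8 -0.2  0.3]
12.347617300864604 58.42963635921478 [-1.4 -5.4  7.3]
16.05 12.194708252711276 58.86500358581543 F along x 11.08014768149068 fix x -222.21382669114166 -0.36609267585048105 0.05056078720886458
```

View pics/pulled.png

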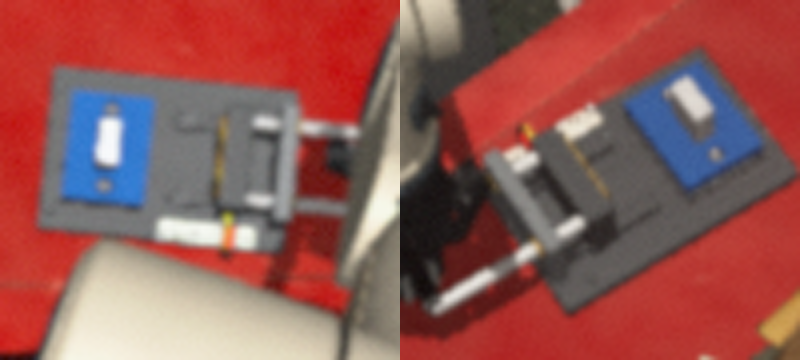

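The pointer now stands on the red marker, at about (228,220) against (230,238) in the top crop. The spring force reads 11 N, as expected. A quick numeric check of the pointer against the earlier marker measurement comes next.

Run:
```python
import pickle;from h import *
for f in("c0.pkl","c3.pkl"):
  c=pickle.load(open(f,"rb"))["top"];im=c["frame"].astype(np.float32)
  for y,z in((.046,.028),(.050,.028),(.053,.028),(.058,.016),(.062,.016)):
    xs=np.arange(-.113,-.055,.0005);p=np.array([proj(c,[*fx(x,y),z]) for x in xs]).astype(np.float32)
    v=cv2.remap(im,p[:,:1],p[:,1:],cv2.INTER_CUBIC)[:,0]
    r=np.clip(v[:,0]-v[:,1]-40,0,None);w=np.clip(v[:,1]-v[:,2]-25,0,None)
    g=lambda w:((w*xs).sum()/w.sum()*1000).round(1) if w.sum()>0 else None
    print(f,y,z,"red",g(r),"yel",g(w))
```

```text
c0.pkl 0.046 0.028 red None yel -66.2
c0.pkl 0.05 0.028 red -99.5 yel -66.3
c0.pkl 0.053 0.028 red -99.4 yel -66.1
c0.pkl 0.058 0.016 red -100.1 yel -66.5
c0.pkl 0.062 0.016 red -100.0 yel -66.1
c3.pkl 0.046 0.028 red None yel -97.9
c3.pkl 0.05 0.028 red -101.3 yel -98.3
c3.pkl 0.053 0.028 red -100.4 yel -98.5
c3.pkl 0.058 0.016 red -100.8 yel -99.1
c3.pkl 0.062 0.016 red -100.9 yel -98.9
```

The pointer is about 1.5 mm short of the middle, already within tolerance. I'll nudge it in and hand in.

Run:
```python
from h import *;from workcell import *
bot.servo_line([*fx(-.19-.0348),.050],velocity=.01);bot.dwell(.6)
o=get_obs();print(o["time_s"],(o["position"][:2]-SEAT)@EX*1000,o["grip_force"],o["gripper_width"])
print(hand_in())
```

```text
17.0333 -223.4839680488843 58.86852443218231 0.012122716967432496
the job is handed in; nothing more can be done
None
```

I handed the job in at 17 s: the plate lies flush over both pins and is released, and the fingers still grip the jaw's handle with the pointer over the red marker, by my measurements within about 1 mm of its middle; `hand_in()` returned no verdict.

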